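# Store the tile stamps in their latched holders

## Task

Put both wooden tile stamps away, face down in the holder of matching width: press the holder's sprung latch open with one end of the stamp, lower the other end inside the fixed lip and let the latch snap back, so that each stamp lies flat and fully home, held under both the lip and the latch hook. Leave the pot and the tub where they stand.

Things in the scene. Friction and masses are not known exactly. Their poses are not given: they have to be found in the camera images.
- wide_stamp: Wide tile stamp: pale wooden slab 130 long (its x) x 80 wide (y) x 14 mm thick, a 24 x 24 mm square grip post in the middle of its top, rising 42 mm above the slab (56 mm over all). 0.2 to 0.35 kg. Origin: centre of the underside, z up. Same end for end. Starts lying flat on the bench, its x within 0.5 rad of world x.
- wide_holder: Holder for the wide stamp: dark wooden base fixed to the bench, 102 mm wide (y), x from -130 to +75 mm; its x points away from the robot within 0.2 rad, from latch to lip. Bay floor 20 mm above the bench. Side guides 10 mm high (x -40 to 65) leave 3 mm each side. Origin on the bench under the stored stamp's middle: a stored stamp lies flat, its origin at (0, 0, 20 mm).
- wide_lip (a point): Middle of the edge of the wide holder's fixed lip: at x = 57 mm in the holder, at the lip's underside, 17 mm above the bay floor. The lip is 7 mm thick (top 24 mm above the floor) and runs 8 mm on to the end wall (inner face x = 65 mm), which a stored stamp touches. From the shut latch's face to the lip's edge is 119 mm; a stamp needs 131 mm between them to swing down flat.
- wide_latch (a joint): Steel latch of the wide holder, slides to the holder's -x when pressed: 0 shut, 0.017 m open, 0.003 on a stored stamp; 12 to 16 mm lets a stamp in. Spring 4.5 N at 0, 12 N open. Upright face, 36 mm wide, at x = -62 mm - value. Press it with a stamp's end, low under the hook, the far end raised 10 to 20 degrees over the lip. Pushing down on the hook does not open it.
- wide_latch_nose (a point): Middle of the top edge of that latch's hook, moving with it. The square-edged hook, 7 mm thick, overhangs the latch's upright face by 7 mm towards the lip; its underside is 22 mm above the bay floor, this edge 29 mm. A thumb tab, 19 to 25 mm behind this edge, rises to 71 mm above the bench. When let go, the latch pushes a flat stamp home under the lip.
- narrow_stamp: Narrow tile stamp: pale wooden slab 130 long (its x) x 56 wide (y) x 14 mm thick, a 24 x 24 mm square grip post in the middle of its top, rising 42 mm above the slab (56 mm over all). 0.2 to 0.35 kg. Origin: centre of the underside, z up. Same end for end. Starts lying flat on the bench, its x within 0.5 rad of world x.
- narrow_holder: Holder for the narrow stamp: dark wooden base fixed to the bench, 78 mm wide (y), x from -130 to +75 mm; its x points away from the robot within 0.2 rad, from latch to lip. Bay floor 20 mm above the bench. Side guides 10 mm high (x -40 to 65) leave 3 mm each side. Origin on the bench under the stored stamp's middle: a stored stamp lies flat, its origin at (0, 0, 20 mm).
- narrow_lip (a point): Middle of the edge of the narrow holder's fixed lip: at x = 57 mm in the holder, at the lip's underside, 17 mm above the bay floor. The lip is 7 mm thick (top 24 mm above the floor) and runs 8 mm on to the end wall (inner face x = 65 mm), which a stored stamp touches. From the shut latch's face to the lip's edge is 119 mm; a stamp needs 131 mm between them to swing down flat.
- narrow_latch (a joint): Steel latch of the narrow holder, slides to the holder's -x when pressed: 0 shut, 0.017 m open, 0.003 on a stored stamp; 12 to 16 mm lets a stamp in. Spring 4.5 N at 0, 12 N open. Upright face, 36 mm wide, at x = -62 mm - value. Press it with a stamp's end, low under the hook, the far end raised 10 to 20 degrees over the lip. Pushing down on the hook does not open it.
- narrow_latch_nose (a point): Middle of the top edge of that latch's hook, moving with it. The square-edged hook, 7 mm thick, overhangs the latch's upright face by 7 mm towards the lip; its underside is 22 mm above the bay floor, this edge 29 mm. A thumb tab, 19 to 25 mm behind this edge, rises to 71 mm above the bench. When let go, the latch pushes a flat stamp home under the lip.
- pot: Small lidded terracotta pot, 86 mm across, 88 mm high. Bystander, standing loose on the bench; origin at the centre of its foot.
- tub: Yellowish plastic tub with a white lid, 76 mm across, 75 mm high. Bystander, standing loose on the bench; origin at the centre of its foot.
Not all that is in view belongs to the job. What is shaped like the wide_holder but pink, red or turquoise is not meant.

How it is judged:
At the end, for the whole second after the job is handed in: Each stamp lies at rest in the holder of its own width, flat (within 3 degrees), within 4 mm of fully home along the holder, 6 mm sideways and 3 mm in height, lined up with it (either way round), and its latch has sprung back onto it (latch joint between 0.001 and 0.007 m) (x of wide_stamp in the frame of wide_holder between -0.004 and 0.004 m and y of wide_stamp in the frame of wide_holder between -0.006 and 0.006 m and z of wide_stamp in the frame of wide_holder between 0.017 and 0.023 m and angle between each of wide_stamp, narrow_stamp's own z axis and vertical below 0.05 rad and angle between the x axis of wide_stamp and the x axis of wide_holder, either way round below 0.1 rad and linear speed of each of wide_stamp, narrow_stamp below 0.02 m/s and value of joint wide_latch between 0.001 and 0.007 m and x of narrow_stamp in the frame of narrow_holder between -0.004 and 0.004 m and y of narrow_stamp in the frame of narrow_holder between -0.006 and 0.006 m and z of narrow_stamp in the frame of narrow_holder between 0.017 and 0.023 m and angle between the x axis of narrow_stamp and the x axis of narrow_holder, either way round below 0.1 rad and value of joint narrow_latch between 0.001 and 0.007 m); the robot touches nothing.
It fails at once if the pot is shifted by more than 30 mm or tipped (distance of pot from where it was at the start of the episode above 0.03 m or angle between pot's own z axis and vertical above 0.4 rad).
It fails at once if the tub is shifted by more than 30 mm or tipped (distance of tub from where it was at the start of the episode above 0.03 m or angle between tub's own z axis and vertical above 0.4 rad).
It also fails if it takes over 64 s, if anything falls off the work surface, if the arm or the gripper's body presses on something with over 40 N, if the wrist force passes 120 N, or if a joint passes its speed limit or range.

## Robot

A 6-joint arm with a two-finger parallel gripper is mounted at the origin on the work surface. World frame = base frame: x ahead of the robot, y to its left, z up, the work surface at z = 0. Lengths are in m, angles in rad, forces in N, time in s.
With the tool pointing down it reaches from about 0.275 to 0.975 m from the base axis. Payload 8.4 kg.
Tool frame: the origin (TCP) lies on the mounting face of the last link; the fingertips stand 190 mm ahead of it and the grasp point (between the pads) lies 171 mm ahead of it; z points along the fingers, x is the direction in which the jaws open and shut, and the axes are right-handed (so a half turn about z gives the same grasp; the last joint's range is limited). The gripper opens to 92 mm and grips with 3 to 60 N. Pads are 20 mm wide; open, the fingers measure 128 mm over their backs; the gripper's body (75 mm by 189 mm) begins 69 mm behind the grasp point.
Start: joints at [-1.274, 0.353, 1.633, -0, 1.155, -0.002], TCP at [0.184, -0.597, 0.405] pointing down, gripper open.
Joint ranges: [-2.63, 2.63], [-0.92, 2.1], [0.06, 2.66], [-1.3, 4.44], [0, 2.69], [-3.02, 3.02]. Speed limits (rad/s): [2.22, 2.22, 2.79, 3.14, 3.14, 3.14].

## Interface

Orientations are given as a unit quaternion [w, x, y, z].
In Python, from plant import env gives the robot as it stands. The module is installed in compiled form; this text tells all that it offers.
- The arm moves only by the shell command python3 -m jog 'ROWS' [FORCE]. ROWS is JSON, a list of rows, each an object of numbers: "x", "y", "z": the shift along the tool's x, y, z in m; "wx", "wy", "wz": the turn, a rotation vector about the tool's x, y, z in degrees; "grip": the finger opening in m, from 0 to 0.0919. A call has 1 to 10 rows; each row is the pose to reach, as a shift and turn from the pose commanded when the call began, along the tool's axes at that moment; what a row does not reach only later rows make up. A row lasts 1/10 s, in which the tool goes at most 50 mm and 8.59 degrees, less where a joint would pass 70% of its speed; a pose out of reach is approached as far as the arm can. A call with a gripper value outside its range is refused whole. The fingers move at their own pace and stop on an object; FORCE is the grip in N (left out, the last holds). Time passes only in rows, so rows that repeat a pose let the fingers close. It gives the time, the measured TCP pose, the force and the opening at its end, in the units of the state.
- env.sense(): the state, without advancing time (a new reading comes with each control period).
- env.snapshot(name): name is "side" or "top"; returns (picture, depth): 480x640x3 uint8, red, green, blue; 480x640 float32, m along the optical axis (not along the pixel's ray), 0 where there is no reading.
- env.camera_params(name): a dict with "K" (3x3 intrinsics, pixels), "k1" (the pictures are not rectified: a ray, as slopes to the right and down, at radius r is drawn at 1 + k1 r^2 times it, then the intrinsics apply), "T" (4x4, takes a point from camera to world coordinates). Camera axes: x right, y up, looking along -z (the intrinsics and any distortion apply to the point x, -y, -z); pixel columns grow to the right and rows downward; lengths in m; the calibration is good to about 2 mm. A picture is of the moment at which its call begins. camera_params takes no time and is no camera call.
- env.finish_job(): hands the job in, once; it reports no verdict.
The state is a dict: "clock": time; "joints": joint angles; "joint_velocities": joint speeds; "tau": joint torques, N m; "position": TCP position; "tool_rot": TCP orientation; "ft_force": force on the tool from outside, world axes, zero at the start; "moment": the same for the moment, N m; "grip_width": finger opening in m.
Only numpy, scipy, OpenCV 4.12 (cv2) and the standard library are available. Lean on these libraries where they do the work, as an engineer would, in place of code of your own. Each camera call takes 0.05 s, during which the arm holds its last target. There are 200 camera calls.

## Working session

There is one attempt and no reset: what is moved stays moved. The work goes in short steps, Python scripts to look and compute and a shell command to move; the robot and the scene stay as the last step left them, time stands still between calls to the robot, and variables do not carry over. Pictures are saved under pics/ and viewed, about 8 in all and at most 12, crops included, and the job is handed in when it is done.

```bash
mkdir -p pics
python3 - <<'E'
from plant import env
import cv2,numpy as np
s=env.sense();print({k:np.round(v,3).tolist() for k,v in s.items()})
ims=[]
for n in("top","side"):
    p,d=env.snapshot(n);np.savez(f"{n}0.npz",p=p,d=d)
    cv2.imwrite(f"pics/{n}0.png",p[:,:,::-1])
    c=env.camera_params(n);print(n,np.round(c["K"],1).tolist(),c["k1"],np.round(c["T"],3).tolist(), (d>0).mean())
E
```

```text
{'clock': 0.0, 'joints': [-1.274, 0.354, 1.634, 0.0, 1.155, -0.002], 'joint_velocities': [0.002, 0.0, -0.001, -0.001, 0.0, -0.0], 'tau': [0.0, -59.384, -33.422, 0.07, 0.023, -0.0], 'position': [0.184, -0.597, 0.404], 'tool_rot': [-0.0, 0.804, -0.594, -0.001], 'ft_force': [0.231, 0.301, -0.827], 'moment': [-0.014, 0.002, -0.038], 'grip_width': 0.092}
top [[602.2, 0.0, 310.7], [0.0, 602.2, 239.2], [0.0, 0.0, 1.0]] 0.012659320538443604 [[-0.002, 0.998, -0.064, 0.479], [-1.0, -0.002, -0.0, -0.073], [-0.0, 0.064, 0.998, 1.773], [0.0, 0.0, 0.0, 1.0]] 0.9959016927083333
side [[481.4, 0.0, 336.7], [0.0, 481.4, 243.4], [0.0, 0.0, 1.0]] -0.04145653263205433 [[-0.909, 0.213, -0.359, 0.06], [-0.417, -0.497, 0.761, 0.943], [-0.016, 0.841, 0.54, 0.781], [0.0, 0.0, 0.0, 1.0]] 0.9960481770833334
```

View pics/top0.png

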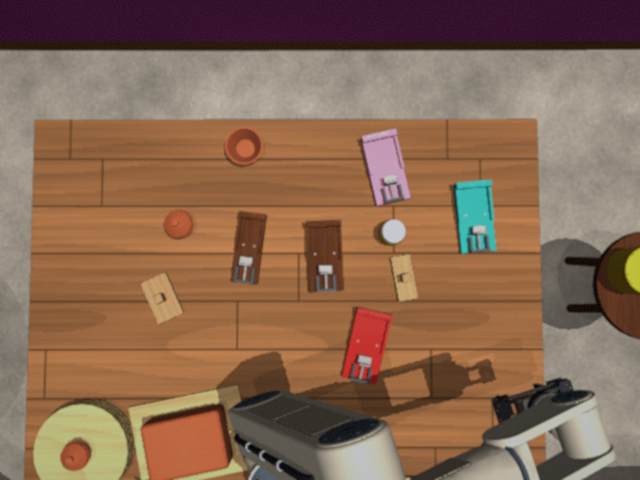

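View pics/side0.png

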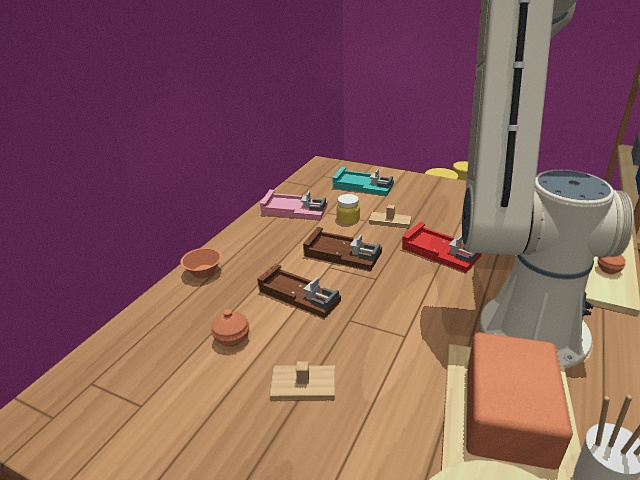

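The top view shows two dark holders at (249,248) and (324,256). The pale stamps are at (161,298) and (403,278), the lidded pot is at (178,224) and the tub at (393,232).

Things that could be mistaken:
- **Holders:** pink (386,167), turquoise (475,216) and red (366,346) are coloured decoys.
- **Pot:** the bowl at (244,147) has no lid, so it isn't the pot.

The widths of the dark holders and the stamps decide which pair is which.

```bash
cat > h.py <<'E'
import numpy as np,cv2
from plant import env
def rays(n,uv):
    c=env.camera_params(n);K=np.array(c["K"]);T=np.array(c["T"])
    uv=np.atleast_2d(np.asarray(uv,float));q=(uv-K[:2,2])/np.array([K[0,0],K[1,1]])
    s=q.copy()
    for _ in range(20): s=q/(1+c["k1"]*(s**2).sum(1,keepdims=True))
    d=np.c_[s[:,0],-s[:,1],-np.ones(len(s))]@T[:3,:3].T
    return T[:3,3],d   # d per unit optical-axis depth
def onplane(n,uv,z):
    o,d=rays(n,uv);return o+d*((z-o[2])/d[:,2])[:,None]
def cloud(n,dep):
    v,u=np.mgrid[:480,:640];o,d=rays(n,np.c_[u.ravel(),v.ravel()])
    return (o+d*dep.reshape(-1,1)).reshape(480,640,3)
def proj(n,P):
    c=env.camera_params(n);K=np.array(c["K"]);T=np.array(c["T"])
    p=(np.atleast_2d(P)-T[:3,3])@T[:3,:3];s=np.c_[p[:,0],-p[:,1]]/-p[:,2:]
    s=s*(1+c["k1"]*(s**2).sum(1,keepdims=True));return s*[K[0,0],K[1,1]]+K[:2,2]
E
cat > m.py <<'E'
from h import *
f=np.load("top0.npz");p,d=f["p"],f["d"];C=cloud("top",d);Z=C[...,2]
b=Z[330:350,180:280];print("bench z",b.mean(),b.std())
hsv=cv2.cvtColor(p,cv2.COLOR_RGB2HSV)
for n,(u,v) in dict(hA=(249,250),hB=(324,258),sA=(161,298),sB=(403,278)).items():
    r=45;W=np.s_[v-r:v+r,u-r:u+r];z=Z[W]
    m=((z>(.012 if n[0]=='h' else .008))&(z<.09)).astype(np.uint8)
    k,l,st,ce=cv2.connectedComponentsWithStats(m)
    i=l[r,r] or 1+np.argmax(st[1:,4]);m=l==i
    vv,uu=np.where(m);zz=z[m]
    print(n,"px",m.sum(),"z pct",np.round(np.percentile(zz,[5,25,50,75,95,100]),4), "hsv",np.median(hsv[W][m],axis=0))
    pts=np.c_[uu+u-r,vv+v-r]
    hh=.02 if n[0]=='h' else .014
    P=onplane("top",pts,hh)[:,:2]*1000
    print("  rect",cv2.minAreaRect(P.astype(np.float32)))
    if n[0]=='s':
        t=zz>.035;print("  post",t.sum(),onplane("top",pts[t],.056).mean(0).round(4), "slab mean",P.mean(0))
for n,(u,v) in dict(pot=(178,224),tub=(393,232)).items():
    W=np.s_[v-20:v+20,u-20:u+20];m=Z[W]>.04;print(n,C[W][m].mean(0),C[W][m].max(0))
rows=[]
for (u,v) in((285,252),(161,298),(403,278)):
    c=p[v-50:v+50,u-65:u+65,::-1]
    rows.append(cv2.resize(c,None,fx=3,fy=3,interpolation=cv2.INTER_CUBIC) )
cv2.imwrite("pics/crop1.png",np.vstack([np.hstack(rows[:2]),np.hstack([rows[2],np.zeros_like(rows[2])])]))
E
python3 m.py
```

```text
bench z 0.005736309995747474 0.08856176774563719
hA px 1930 z pct [0.0154 0.0202 0.0244 0.0343 0.0504 0.0797] hsv [ 10. 160. 102.]
  rect ((566.7603149414062, 111.22996520996094), (83.16207885742188, 207.95550537109375), 82.88249969482422)
hB px 2471 z pct [0.0152 0.0198 0.0235 0.0306 0.0497 0.0792] hsv [ 10. 161.  98.]
  rect ((542.353515625, -112.98052978515625), (207.7069854736328, 103.92298889160156), 2.495486259460449)
sA px 1213 z pct [0.0096 0.0129 0.0159 0.0192 0.0536 0.067 ] hsv [ 16. 118. 193.]
  rect ((420.6194763183594, 360.9289855957031), (134.77581787109375, 84.11420440673828), 22.821687698364258)
  post 88 [0.4206 0.3591 0.056 ] slab mean [420.5244905  361.06355576]
sB px 851 z pct [0.0096 0.0131 0.0162 0.0199 0.0564 0.0681] hsv [ 18. 112. 195.]
  rect ((478.07080078125, -342.28900146484375), (135.03883361816406, 61.4674186706543), 9.316574096679688)
  post 82 [ 0.4781 -0.3424  0.056 ] slab mean [ 478.32023477 -343.45990731]
pot [0.63027998 0.30169873 0.08096155] [0.67427544 0.34746781 1.77274307]
tub [ 0.6058271  -0.30031834  0.08969245] [ 0.64718206 -0.07322379  1.77274307]
```

View pics/crop1.png

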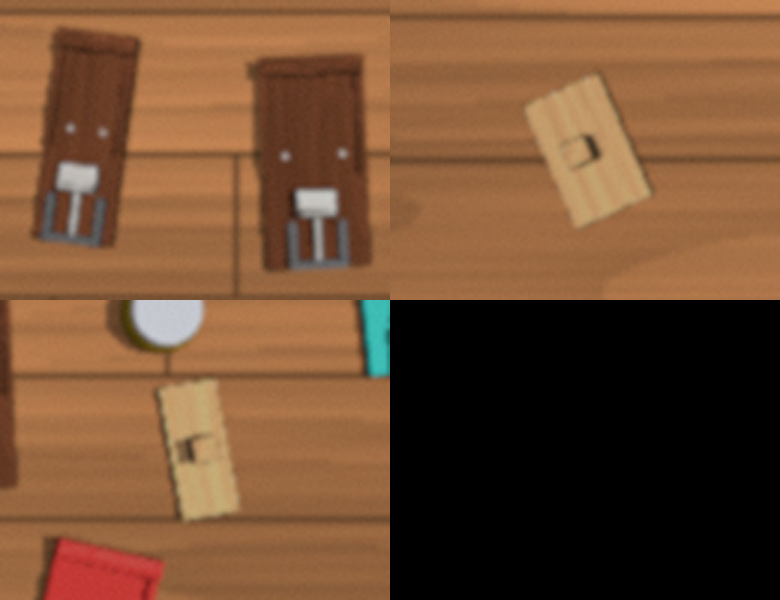

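Widths settle the pairing:

| Item | Measured width (true) | Position | Yaw |
|---|---|---|---|
| Wide holder, px (324,256) | 104 mm (102) | – | +2.5° |
| Narrow holder, px (249,248) | 83 mm (78) | – | −7.1° |
| Wide stamp, px (161,298) | 84 mm (80) | (0.421, 0.361) | 22.8° |
| Narrow stamp, px (403,278) | 61 mm (56) | (0.478, −0.343) | 9.3° |

The masks read about a pixel wide on each side. I'll grip each post with the jaws along the stamp's x.

```bash
cat > go.py <<'E'
# python3 go.py x y z yaw [tilt] : tool-frame shift/turn from current measured pose so grasp point at xyz, tool x along yaw,
# tilt (deg) raises the +x end
import sys
from h import *
from scipy.spatial.transform import Rotation as Ro
def Rt(yaw,tilt=0): return Ro.from_euler('z',yaw,degrees=True)*Ro.from_euler('y',-tilt,degrees=True)*Ro.from_matrix(np.diag([1.,-1,-1]))
def cur():
    s=env.sense();q=s["tool_rot"];return np.array(s["position"]),Ro.from_quat([q[1],q[2],q[3],q[0]])
def delta(g,R):
    p,Rc=cur();t=np.array(g)-R.apply([0,0,.171])
    return Rc.inv().apply(t-p),(Rc.inv()*R).as_rotvec(degrees=True)
if __name__=="__main__":
    a=list(map(float,sys.argv[1:]));p,Rc=cur()
    print("grasp now",(p+Rc.apply([0,0,.171])).round(4),"toolx",Rc.as_matrix()[:,0].round(3))
    d,r=delta(a[:3],Rt(*a[3:]));print("shift",d.round(4),"turn",r.round(2))
E
python3 go.py .4206 .3609 .15 22.8
```

```text
grasp now [ 0.1838 -0.5969  0.233 ] toolx [ 0.294 -0.956 -0.001]
shift [-0.8458 -0.5082  0.0841] turn [-6.000e-02  6.000e-02 -9.568e+01]
```

```bash
python3 -m jog '[{"x":-0.846,"y":-0.508,"z":0.084,"wz":-95.7},{"x":-0.846,"y":-0.508,"z":0.084,"wz":-95.7},{"x":-0.846,"y":-0.508,"z":0.084,"wz":-95.7},{"x":-0.846,"y":-0.508,"z":0.084,"wz":-95.7},{"x":-0.846,"y":-0.508,"z":0.084,"wz":-95.7},{"x":-0.846,"y":-0.508,"z":0.084,"wz":-95.7},{"x":-0.846,"y":-0.508,"z":0.084,"wz":-95.7},{"x":-0.846,"y":-0.508,"z":0.084,"wz":-95.7},{"x":-0.846,"y":-0.508,"z":0.084,"wz":-95.7},{"x":-0.846,"y":-0.508,"z":0.084,"wz":-95.7}]'; python3 go.py .4206 .3609 .15 22.8
```

```text
grasp now [ 0.1838 -0.5969  0.233 ] toolx [ 0.294 -0.956 -0.001]
shift [-0.8458 -0.5082  0.0841] turn [-6.000e-02  6.000e-02 -9.568e+01]schema error: expected keys x, y, z, wx, wy, wz, grip
```

```bash
python3 -m jog '[{"x":-0.846,"y":-0.508,"z":0.084,"wx":0,"wy":0,"wz":-95.7,"grip":0.0919},{"x":-0.846,"y":-0.508,"z":0.084,"wx":0,"wy":0,"wz":-95.7,"grip":0.0919},{"x":-0.846,"y":-0.508,"z":0.084,"wx":0,"wy":0,"wz":-95.7,"grip":0.0919},{"x":-0.846,"y":-0.508,"z":0.084,"wx":0,"wy":0,"wz":-95.7,"grip":0.0919},{"x":-0.846,"y":-0.508,"z":0.084,"wx":0,"wy":0,"wz":-95.7,"grip":0.0919},{"x":-0.846,"y":-0.508,"z":0.084,"wx":0,"wy":0,"wz":-95.7,"grip":0.0919},{"x":-0.846,"y":-0.508,"z":0.084,"wx":0,"wy":0,"wz":-95.7,"grip":0.0919},{"x":-0.846,"y":-0.508,"z":0.084,"wx":0,"wy":0,"wz":-95.7,"grip":0.0919},{"x":-0.846,"y":-0.508,"z":0.084,"wx":0,"wy":0,"wz":-95.7,"grip":0.0919},{"x":-0.846,"y":-0.508,"z":0.084,"wx":0,"wy":0,"wz":-95.7,"grip":0.0919}]'; python3 go.py .4206 .3609 .15 22.8
```

```text
clock: 1.1
position: [0.3031, -0.1118, 0.3623]
tool_rot: [0.0, 0.993, 0.116, 0.0]
ft_force: [2.1, -0.7, 0.1]
grip_width: 0.0919
grasp now [ 0.3032 -0.1119  0.1913] toolx [0.973 0.231 0.001]
shift [ 0.2236 -0.4328  0.0413] turn [ 0.02 -0.04 -9.44]
```

```bash
python3 -m jog '[{"x":0.224,"y":-0.433,"z":0.041,"wx":0,"wy":0,"wz":-9.4,"grip":0.0919},{"x":0.224,"y":-0.433,"z":0.041,"wx":0,"wy":0,"wz":-9.4,"grip":0.0919},{"x":0.224,"y":-0.433,"z":0.041,"wx":0,"wy":0,"wz":-9.4,"grip":0.0919},{"x":0.224,"y":-0.433,"z":0.041,"wx":0,"wy":0,"wz":-9.4,"grip":0.0919},{"x":0.224,"y":-0.433,"z":0.041,"wx":0,"wy":0,"wz":-9.4,"grip":0.0919},{"x":0.224,"y":-0.433,"z":0.041,"wx":0,"wy":0,"wz":-9.4,"grip":0.0919},{"x":0.224,"y":-0.433,"z":0.041,"wx":0,"wy":0,"wz":-9.4,"grip":0.0919},{"x":0.224,"y":-0.433,"z":0.041,"wx":0,"wy":0,"wz":-9.4,"grip":0.0919},{"x":0.224,"y":-0.433,"z":0.041,"wx":0,"wy":0,"wz":-9.4,"grip":0.0919},{"x":0.224,"y":-0.433,"z":0.041,"wx":0,"wy":0,"wz":-9.4,"grip":0.0919}]'; python3 go.py .4206 .3609 .038 22.8
```

```text
clock: 2.1
position: [0.4238, 0.3616, 0.3207]
tool_rot: [-0.0, 0.981, 0.195, 0.0]
ft_force: [0.5, -0.2, 0.7]
grip_width: 0.0916
grasp now [0.4238 0.3616 0.1497] toolx [0.924 0.383 0.   ]
shift [-0.0032 -0.0006  0.1117] turn [-0.01 -0.   -0.28]
```

```bash
python3 -m jog '[{"x":-0.003,"y":-0.0006,"z":0.05,"wx":0,"wy":0,"wz":-0.3,"grip":0.0919},{"x":-0.003,"y":-0.0006,"z":0.09,"wx":0,"wy":0,"wz":-0.3,"grip":0.0919},{"x":-0.003,"y":-0.0006,"z":0.112,"wx":0,"wy":0,"wz":-0.3,"grip":0.0919},{"x":-0.003,"y":-0.0006,"z":0.112,"wx":0,"wy":0,"wz":-0.3,"grip":0.07},{"x":-0.003,"y":-0.0006,"z":0.112,"wx":0,"wy":0,"wz":-0.3,"grip":0},{"x":-0.003,"y":-0.0006,"z":0.112,"wx":0,"wy":0,"wz":-0.3,"grip":0},{"x":-0.003,"y":-0.0006,"z":0.112,"wx":0,"wy":0,"wz":-0.3,"grip":0},{"x":-0.003,"y":-0.0006,"z":0.112,"wx":0,"wy":0,"wz":-0.3,"grip":0},{"x":-0.003,"y":-0.0006,"z":0.112,"wx":0,"wy":0,"wz":-0.3,"grip":0},{"x":-0.003,"y":-0.0006,"z":0.112,"wx":0,"wy":0,"wz":-0.3,"grip":0}]' 55; python3 go.py .5689 -.1118 .19 2.5
```

```text
clock: 3.1
position: [0.4207, 0.3582, 0.2095]
tool_rot: [-0.0, 0.98, 0.197, 0.0]
ft_force: [0.4, -0.2, 0.1]
grip_width: 0.038
grasp now [0.4208 0.3583 0.0385] toolx [0.922 0.387 0.   ]
shift [-0.0451  0.4907 -0.1515] turn [-1.000e-02 -2.000e-02  2.026e+01]
```

```bash
python3 -m jog '[{"x":0.0008,"y":-0.0025,"z":0,"wx":0,"wy":0,"wz":0.4,"grip":0.034},{"x":0.0008,"y":-0.0025,"z":0,"wx":0,"wy":0,"wz":0.4,"grip":0},{"x":0.0008,"y":-0.0025,"z":0,"wx":0,"wy":0,"wz":0.4,"grip":0},{"x":0.0008,"y":-0.0025,"z":0,"wx":0,"wy":0,"wz":0.4,"grip":0},{"x":0.0008,"y":-0.0025,"z":0,"wx":0,"wy":0,"wz":0.4,"grip":0},{"x":0.0008,"y":-0.0025,"z":0,"wx":0,"wy":0,"wz":0.4,"grip":0}]' 55; python3 go.py .5689 -.1118 .19 2.5
```

```text
clock: 3.7
position: [0.4203, 0.3608, 0.2093]
tool_rot: [0.0, 0.981, 0.194, -0.0]
ft_force: [-3.5, -0.0, 2.6]
grip_width: 0.0243
grasp now [0.4202 0.3608 0.0383] toolx [ 0.925  0.38  -0.   ]
shift [-0.0424  0.4936 -0.1517] turn [ 0.    0.03 19.86]
```

```bash
python3 -m jog '[{"x":0,"y":0,"z":-0.05,"wx":0,"wy":0,"wz":0,"grip":0},{"x":0,"y":0,"z":-0.1,"wx":0,"wy":0,"wz":0,"grip":0},{"x":0,"y":0,"z":-0.15,"wx":0,"wy":0,"wz":0,"grip":0},{"x":-0.042,"y":0.494,"z":-0.152,"wx":0,"wy":0,"wz":19.9,"grip":0},{"x":-0.042,"y":0.494,"z":-0.152,"wx":0,"wy":0,"wz":19.9,"grip":0},{"x":-0.042,"y":0.494,"z":-0.152,"wx":0,"wy":0,"wz":19.9,"grip":0},{"x":-0.042,"y":0.494,"z":-0.152,"wx":0,"wy":0,"wz":19.9,"grip":0},{"x":-0.042,"y":0.494,"z":-0.152,"wx":0,"wy":0,"wz":19.9,"grip":0},{"x":-0.042,"y":0.494,"z":-0.152,"wx":0,"wy":0,"wz":19.9,"grip":0},{"x":-0.042,"y":0.494,"z":-0.152,"wx":0,"wy":0,"wz":19.9,"grip":0}]'; python3 go.py .5689 -.1118 .19 2.5
```

```text
clock: 4.7
position: [0.5259, 0.0248, 0.3605]
tool_rot: [0.0, 1.0, 0.021, 0.0]
ft_force: [1.3, 0.1, -3.0]
grip_width: 0.0238
grasp now [0.526  0.0248 0.1895] toolx [0.999 0.043 0.   ]
shift [ 0.0371  0.1383 -0.0005] turn [ 0.02 -0.02 -0.04]
```

```bash
cat > ins.py <<'E'
# python3 ins.py H bx bz tilt [yoff] : stamp near-bottom edge at holder (bx,bz above floor) mm
import sys
from go import *
HG=.0383
HOLD=dict(w=(.5689,-.1118,2.5),n=(.5931,.1076,-7.1))
def grasp(H,bx,bz,th,yo=0):
    x,y,yaw=HOLD[H];t=np.radians(th);c,s=np.cos(t),np.sin(t);hg=HG
    gx=bx/1e3+.065*c-hg*s;gz=.02+bz/1e3+.065*s+hg*c
    a=np.radians(yaw);u=np.array([np.cos(a),np.sin(a)]);v=np.array([-u[1],u[0]])
    return np.r_[np.array([x,y])+u*gx+v*yo/1e3,gz],Rt(yaw,th)
def where(H):   # current near-bottom edge, tilt, y, yaw from measured pose
    x,y,yaw=HOLD[H];p,R=cur();M=R.as_matrix();b=p+M@[-.065,0,.171+HG]
    a=np.radians(yaw);u=np.array([np.cos(a),np.sin(a),0]);v=np.array([-u[1],u[0],0]);d=b-[x,y,.02]
    return [round(1e3*float(k),1) for k in (d@u,d@v,d[2])]+[round(float(np.degrees(np.arcsin(M[2,0]))),2),round(float(np.degrees(np.arctan2(M[1,0],M[0,0])))-yaw,2)]
if __name__=="__main__":
    H=sys.argv[1];a=list(map(float,sys.argv[2:]));s=env.sense()
    a0=np.radians(HOLD[H][2]);f=np.array(s["ft_force"]);fx=f[0]*np.cos(a0)+f[1]*np.sin(a0);fy=-f[0]*np.sin(a0)+f[1]*np.cos(a0)
    print("now bx,y,bz,tilt,dyaw",where(H),"f holder",round(fx,1),round(fy,1),round(f[2],1))
    if a: d,r=delta(*grasp(H,*a));print("shift",d.round(4),"turn",r.round(2))
E
python3 ins.py w -48 50 16
```

```text
now bx,y,bz,tilt,dyaw [-101.9, 138.3, 131.2, 0.02, -0.04] f holder 1.3 0.1 -3.0
shift [-0.0062  0.1383  0.0714] turn [ 0.02 15.98 -0.04]
```

```bash
python3 -m jog '[{"x":-0.006,"y":0.138,"z":0,"wx":0,"wy":8,"wz":0,"grip":0},{"x":-0.006,"y":0.138,"z":0,"wx":0,"wy":16,"wz":0,"grip":0},{"x":-0.006,"y":0.138,"z":0,"wx":0,"wy":16,"wz":0,"grip":0},{"x":-0.006,"y":0.138,"z":0.04,"wx":0,"wy":16,"wz":0,"grip":0},{"x":-0.006,"y":0.138,"z":0.071,"wx":0,"wy":16,"wz":0,"grip":0},{"x":-0.006,"y":0.138,"z":0.071,"wx":0,"wy":16,"wz":0,"grip":0},{"x":-0.006,"y":0.138,"z":0.071,"wx":0,"wy":16,"wz":0,"grip":0}]'; python3 ins.py w -48 50 16
python3 - <<'E'
from h import *
o=[]
for n,(u,v,s) in(("top",(324,256,4)),("side",(345,245,4))):
    p,d=env.snapshot(n);np.savez(f"{n}1.npz",p=p,d=d)
    o.append(cv2.resize(p[v-60:v+60,u-50:u+50,::-1],None,fx=s,fy=s,interpolation=cv2.INTER_CUBIC))
cv2.imwrite("pics/hov1.png",np.hstack(o))
E
```

```text
clock: 5.4
position: [0.5256, -0.1111, 0.2895]
tool_rot: [-0.003, 0.99, 0.021, 0.138]
ft_force: [0.6, 0.5, -2.7]
grip_width: 0.0237
now bx,y,bz,tilt,dyaw [-48.3, 2.6, 50.4, 15.91, -0.04] f holder 0.6 0.4 -2.7
shift [-0.0001  0.0026  0.0004] turn [-0.01  0.09 -0.04]
```

View pics/hov1.png

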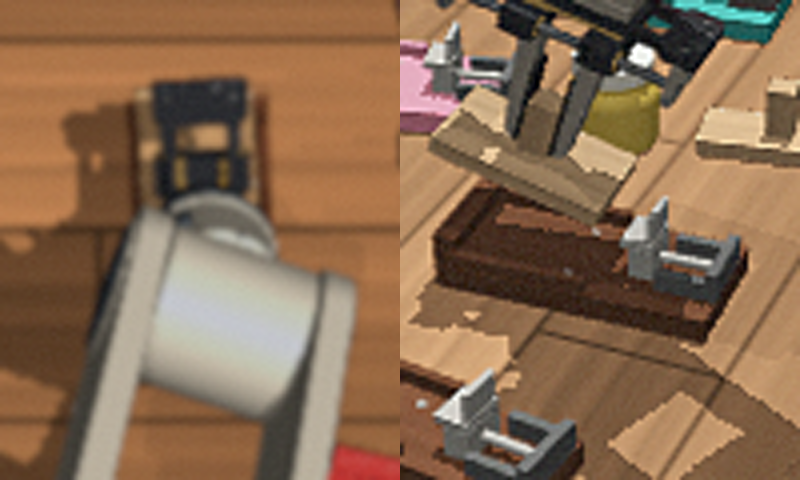

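```bash
cat > lat.py <<'E'
import sys
from ins import *
def lat(H,f,half):
    g=np.load(f);p,d=g["p"],g["d"];C=cloud("top",d);x,y,yaw=HOLD[H];a=np.radians(yaw)
    dx,dy=C[...,0]-x,C[...,1]-y;X=(dx*np.cos(a)+dy*np.sin(a))*1e3;Y=(-dx*np.sin(a)+dy*np.cos(a))*1e3
    hsv=cv2.cvtColor(p,cv2.COLOR_RGB2HSV)
    pred=where(H);M=cur()[1].as_matrix()
    # top surface plane height at X
    zt=.02+pred[2]/1e3+.014/np.cos(np.radians(pred[3]))+(X-pred[0])/1e3*np.tan(np.radians(pred[3]))
    m=(abs(C[...,2]-zt)<.012)&(abs(Y)<half+15)&(X>-60)&(X<85)
    r=[]
    for v in range(480):
        u=np.where(m[v])[0]
        if len(u)>3 and X[v,u].mean()>20:
            r.append((v,X[v,u].mean(),Y[v,u[0]],Y[v,u[-1]]))
    r=np.array(r);print("where",pred);print(r.round(1))
    print("centre y median",np.median((r[:,2]+r[:,3])/2),"width",np.median(r[:,2]-r[:,3]))
if __name__=="__main__": lat(sys.argv[1],sys.argv[2],float(sys.argv[3]))
E
python3 lat.py w top1.npz 40
python3 - <<'E'
# holder lateral check from top0: dark mask edges per row in holder frame at z=.03/.02
from ins import *
f=np.load("top0.npz");p,d=f["p"],f["d"];hsv=cv2.cvtColor(p,cv2.COLOR_RGB2HSV).astype(int)
Z=cloud("top",d)[...,2];mask=(hsv[...,2]<140)&(Z>.008)
for H,(u,v) in dict(w=(324,256),n=(249,248)).items():
    x,y,yaw=HOLD[H];a=np.radians(yaw)
    P=onplane("top",np.c_[np.tile(np.arange(640),480),np.repeat(np.arange(480),640)],.03).reshape(480,640,3)
    dx,dy=P[...,0]-x,P[...,1]-y;X=(dx*np.cos(a)+dy*np.sin(a))*1e3;Y=(-dx*np.sin(a)+dy*np.cos(a))*1e3
    r=[]
    for vv in range(v-45,v+45):
        uu=[k for k in range(u-40,u+40) if mask[vv,k] and abs(Y[vv,k])<65 and -120<X[vv,k]<68]
        if len(uu)>15: r.append((X[vv,uu].mean(),Y[vv,uu[0]],Y[vv,uu[-1]]))
    r=np.array(r);c=(r[:,1]+r[:,2])/2
    print(H,len(r),"slope deg",np.degrees(np.polyfit(r[:,0],c,1)[0]),"centre at 0",np.polyval(np.polyfit(r[:,0],c,1),0),"w",np.median(r[:,1]-r[:,2]))
E
```

```text
where [-46.6, 2.5, 52.1, 16.13, 0.0]
[[219.   72.   42.8 -34.6]
 [220.   69.3  42.9 -33.9]
 [221.   66.5  40.3 -34.2]
 [222.   64.1  43.1 -33.9]
 [223.   61.5  43.3 -34.2]
 [224.   58.8  43.4 -34. ]
 [225.   56.1  43.5 -33.7]
 [226.   52.7  43.6 -33.6]
 [227.   50.   43.8 -33.5]
 [228.   47.   43.9 -33.4]
 [229.   44.2  44.  -33.3]
 [230.   41.6  44.1 -33. ]
 [231.   38.7  41.5 -33. ]
 [232.   36.1  41.6 -33.2]
 [233.   33.6  41.8 -35.6]
 [234.   30.7  41.9 -35.5]
 [235.   28.   42.  -35.5]
 [236.   25.7  42.1 -35.4]
 [237.   23.1  42.3 -35.2]]
centre y median 4.50036655388914 width 77.30136274261768
w 66 slope deg -1.7265122722717503 centre at 0 0.2452942111325025 w 98.42794048579583
n 59 slope deg 1.0664818456438774 centre at 0 -2.1709572657820813 w 77.59148525731821
```

```bash
cat > hold.py <<'E'
from ins import *
f=np.load("top0.npz");p,d=f["p"],f["d"];g=p.astype(np.float32)
hsv=cv2.cvtColor(p,cv2.COLOR_RGB2HSV).astype(int);Z=cloud("top",d)[...,2]
red=g[...,0]
# subpixel: sample red channel along the holder's y at stations X, threshold crossing half way between inside and outside
for H,half in (("w",51),("n",39)):
    x,y,yaw=HOLD[H];a=np.radians(yaw);u=np.array([np.cos(a),np.sin(a)]);v=np.array([-u[1],u[0]])
    for side in (1,-1):
        r=[]
        for X in np.arange(-100,-45,4).tolist()+np.arange(-32,60,4).tolist():
            z=.02 if X<-40 else .03
            Y=np.arange(half-14,half+14,.25)*side
            P=np.c_[np.array([x,y])+u*X/1e3+v*Y[:,None]/1e3,np.full(len(Y),z)]
            q=proj("top",P).astype(np.float32)
            s=cv2.remap(red,q[:,0].reshape(1,-1),q[:,1].reshape(1,-1),cv2.INTER_CUBIC)[0]
            gr=np.gradient(cv2.GaussianBlur(s.reshape(1,-1),(0,0),3)[0]);i=np.argmax(gr)
            zz=cv2.remap(Z.astype(np.float32),q[:,0].reshape(1,-1),q[:,1].reshape(1,-1),cv2.INTER_LINEAR)[0]
            j=np.argmin(np.gradient(cv2.GaussianBlur(zz.reshape(1,-1),(0,0),3)[0]))
            r.append((X,Y[i],Y[j]))
        r=np.array(r)
        for k,nm in((1,"col"),(2,"dep")):
            t=r[:,k];w=abs(t-np.median(t))<5;c=np.polyfit(r[w,0],t[w],1);e=t[w]-np.polyval(c,r[w,0])
            w2=abs(e)<2;c=np.polyfit(r[w][w2,0],t[w][w2],1)
            print(H,side,nm,"n",w2.sum(),"y0",c[1].round(2),"slope",np.degrees(c[0]).round(2),"sd",e[w2].std().round(2))
E
python3 hold.py; python3 ins.py w -48 50 16
```

```text
w 1 col n 33 y0 56.84 slope 0.93 sd 1.07
w 1 dep n 35 y0 51.75 slope 0.01 sd 0.79
w -1 col n 35 y0 -50.07 slope 0.22 sd 0.81
w -1 dep n 34 y0 -50.16 slope -0.04 sd 0.75
n 1 col n 34 y0 39.81 slope 0.21 sd 0.86
n 1 dep n 35 y0 37.64 slope 0.06 sd 0.73
n -1 col n 37 y0 -43.45 slope -0.52 sd 0.38
n -1 dep n 30 y0 -41.61 slope -0.37 sd 0.82
now bx,y,bz,tilt,dyaw [-46.6, 2.5, 52.1, 16.13, 0.0] f holder -0.3 0.2 -2.7
shift [-0.0014  0.0026  0.0017] turn [ 0.04 -0.13  0.  ]
```

```bash
python3 -m jog '[{"x":-0.0014,"y":0.003,"z":0.0017,"wx":0,"wy":0,"wz":0,"grip":0},{"x":-0.0014,"y":0.003,"z":0.0017,"wx":0,"wy":0,"wz":0,"grip":0}]' | head -1
cat > lat2.py <<'E'
import sys
from ins import *
def run(H,half,x0=40):
    x,y,yaw=HOLD[H];a=np.radians(yaw);u=np.array([np.cos(a),np.sin(a)]);v=np.array([-u[1],u[0]])
    b=where(H);t=np.radians(b[3]);_,d=env.snapshot("top");g=_.astype(np.float32)
    Z=cloud("top",d)[...,2].astype(np.float32)
    for side in(1,-1):
        r=[]
        for L in np.arange(x0,126,3):
            X=b[0]+L*np.cos(t)-14*np.sin(t);z=.02+(b[2]+L*np.sin(t)+14*np.cos(t))/1e3
            Y=np.arange(half-12,half+12,.25)*side+b[1]
            P=np.c_[np.array([x,y])+u*X/1e3+v*Y[:,None]/1e3,np.full(len(Y),z)]
            q=proj("top",P).astype(np.float32)
            zz=cv2.remap(Z,q[:,0].reshape(1,-1),q[:,1].reshape(1,-1),cv2.INTER_LINEAR)[0]
            k=np.where(zz>(z+.02)/2)[0]   # crossing half way to the ground
            if len(k) and zz[0]>z-.015 and zz[0]<z+.015: r.append((L,Y[k[-1]]))
        r=np.array(r);c=np.polyfit(r[:,0]-65,r[:,1],1)
        print(H,side,"n",len(r),"edge y mean",r[:,1].mean().round(2),"med",np.median(r[:,1]),"slope",np.degrees(c[0]).round(2))
    print("where",b)
run(sys.argv[1],float(sys.argv[2]))
E
python3 lat2.py w 40; python3 ins.py w
```

```text
clock: 5.7
w 1 n 3 edge y mean 39.82 med 39.9 slope -2.39
now bx,y,bz,tilt,dyaw [-48.3, -0.5, 49.4, 16.08, -0.02] f holder 0.6 -0.6 -4.0Traceback (most recent call last):
  File "lat2.py", line 20, in <module>
    run(sys.argv[1],float(sys.argv[2]))
    ~~~^^^^^^^^^^^^^^^^^^^^^^^^^^^^^^^^
  File "lat2.py", line 17, in run
    r=np.array(r);c=np.polyfit(r[:,0]-65,r[:,1],1)
                               ~^^^^^
IndexError: too many indices for array: array is 1-dimensional, but 2 were indexed
```

```bash
sed -i 's/            k=np.where.*/            k=np.where(zz>(z+.02)\/2)[0]/; s/            if len(k) and.*/            if len(k) and abs(zz[max(k[-1]-8,0)]-z)<.015: r.append((L,Y[k[-1]]))/' lat2.py
python3 lat2.py w 40
```

```text
w 1 n 21 edge y mean 41.32 med 41.5 slope 0.53
w -1 n 15 edge y mean -38.9 med -38.75 slope 0.7
where [-48.3, -0.5, 49.4, 16.08, -0.02]
```

```bash
python3 ins.py w -47 8 16 -0.9;python3 ins.py w -47 2 16 -0.9
```

```text
now bx,y,bz,tilt,dyaw [-48.4, -0.5, 49.2, 16.06, -0.03] f holder -0.4 0.6 -2.8
shift [-0.0098  0.0005  0.0401] turn [ 0.02 -0.06 -0.03]
now bx,y,bz,tilt,dyaw [-48.4, -0.5, 49.2, 16.06, -0.03] f holder -0.4 0.6 -2.8
shift [-0.0115  0.0005  0.0458] turn [ 0.02 -0.06 -0.03]
```

```bash
python3 -m jog '[{"x":-0.0025,"y":0.0004,"z":0.01,"wx":0,"wy":0,"wz":0,"grip":0},{"x":-0.005,"y":0.0004,"z":0.02,"wx":0,"wy":0,"wz":0,"grip":0},{"x":-0.0075,"y":0.0004,"z":0.03,"wx":0,"wy":0,"wz":0,"grip":0},{"x":-0.0098,"y":0.0004,"z":0.04,"wx":0,"wy":0,"wz":0,"grip":0},{"x":-0.0098,"y":0.0004,"z":0.04,"wx":0,"wy":0,"wz":0,"grip":0},{"x":-0.0115,"y":0.0004,"z":0.0455,"wx":0,"wy":0,"wz":0,"grip":0},{"x":-0.0115,"y":0.0004,"z":0.0455,"wx":0,"wy":0,"wz":0,"grip":0}]'; python3 ins.py w -60 2 16 -0.9;python3 ins.py w -70 2 16 -.9
```

```text
clock: 6.5
position: [0.5263, -0.1144, 0.2402]
tool_rot: [-0.003, 0.99, 0.021, 0.139]
ft_force: [0.1, 0.4, -3.8]
grip_width: 0.0238
now bx,y,bz,tilt,dyaw [-47.6, -0.7, 1.1, 15.96, -0.04] f holder 0.1 0.4 -3.8
shift [-0.0118  0.0001 -0.0043] turn [-0.    0.04 -0.04]
now bx,y,bz,tilt,dyaw [-47.6, -0.7, 1.1, 15.96, -0.04] f holder 0.1 0.4 -3.8
shift [-0.0214  0.0001 -0.0071] turn [-0.    0.04 -0.04]
```

```bash
python3 -m jog '[{"x":-0.003,"y":0.0,"z":-0.0012,"wx":0,"wy":0,"wz":0,"grip":0},{"x":-0.006,"y":0.0,"z":-0.0022,"wx":0,"wy":0,"wz":0,"grip":0},{"x":-0.008,"y":0.0,"z":-0.003,"wx":0,"wy":0,"wz":0,"grip":0},{"x":-0.008,"y":0.0,"z":-0.003,"wx":0,"wy":0,"wz":0,"grip":0}]'|tail -2; python3 ins.py w
python3 -m jog '[{"x":-0.001,"y":0.0,"z":-0.0003,"wx":0,"wy":0,"wz":0,"grip":0},{"x":-0.0015,"y":0.0,"z":-0.0005,"wx":0,"wy":0,"wz":0,"grip":0}]'|tail -2; python3 ins.py w
python3 -m jog '[{"x":-0.001,"y":0.0,"z":-0.0003,"wx":0,"wy":0,"wz":0,"grip":0},{"x":-0.0015,"y":0.0,"z":-0.0005,"wx":0,"wy":0,"wz":0,"grip":0}]'|tail -2; python3 ins.py w
python3 -m jog '[{"x":-0.001,"y":0.0,"z":-0.0003,"wx":0,"wy":0,"wz":0,"grip":0},{"x":-0.0015,"y":0.0,"z":-0.0005,"wx":0,"wy":0,"wz":0,"grip":0}]'|tail -2; python3 ins.py w
```

```text
ft_force: [0.6, 0.1, -3.3]
grip_width: 0.0238
now bx,y,bz,tilt,dyaw [-56.2, -0.8, 2.6, 16.01, -0.04] f holder 0.6 0.1 -3.3
ft_force: [0.2, 0.7, -2.6]
grip_width: 0.0237
now bx,y,bz,tilt,dyaw [-57.4, -0.9, 2.5, 16.01, -0.04] f holder 0.2 0.7 -2.6
ft_force: [0.3, 0.5, -3.2]
grip_width: 0.0239
now bx,y,bz,tilt,dyaw [-59.1, -0.8, 2.5, 16.0, -0.04] f holder 0.3 0.5 -3.2
ft_force: [4.6, 0.8, -5.5]
grip_width: 0.0241
now bx,y,bz,tilt,dyaw [-59.8, -1.0, 2.8, 16.09, -0.05] f holder 4.6 0.6 -5.5
```

```bash
python3 -m jog '[{"x":-0.003,"y":0.0,"z":-0.0006,"wx":0,"wy":0,"wz":0,"grip":0},{"x":-0.006,"y":0.0,"z":-0.0012,"wx":0,"wy":0,"wz":0,"grip":0},{"x":-0.009,"y":0.0,"z":-0.002,"wx":0,"wy":0,"wz":0,"grip":0},{"x":-0.012,"y":0.0,"z":-0.003,"wx":0,"wy":0,"wz":0,"grip":0},{"x":-0.012,"y":0.0,"z":-0.003,"wx":0,"wy":0,"wz":0,"grip":0}]' 60|tail -2; python3 ins.py w
python3 -m jog '[{"x":-0.001,"y":0.0,"z":-0.0003,"wx":0,"wy":0,"wz":0,"grip":0},{"x":-0.0015,"y":0.0,"z":-0.0005,"wx":0,"wy":0,"wz":0,"grip":0},{"x":-0.0015,"y":0.0,"z":-0.0005,"wx":0,"wy":0,"wz":0,"grip":0}]'|tail -2; python3 ins.py w -77.2 2 0 -1; python3 ins.py w -75 2 8 -1
```

```text
ft_force: [9.4, 2.8, -8.6]
grip_width: 0.0236
now bx,y,bz,tilt,dyaw [-70.5, -1.2, 2.9, 16.27, -0.08] f holder 9.5 2.4 -8.6
ft_force: [9.0, 4.2, -8.0]
grip_width: 0.0239
now bx,y,bz,tilt,dyaw [-71.6, -1.3, 3.0, 16.29, -0.08] f holder 9.2 3.8 -8.0
shift [ 0.0505 -0.0002  0.0261] turn [  0.07 -16.29  -0.09]
now bx,y,bz,tilt,dyaw [-71.6, -1.3, 3.0, 16.29, -0.08] f holder 9.2 3.8 -8.0
shift [ 0.026  -0.0001  0.0116] turn [ 0.08 -8.29 -0.08]
```

```bash
python3 -m jog '[{"x":-0.001,"y":0.0,"z":-0.0002,"wx":0,"wy":0,"wz":0,"grip":0},{"x":-0.0018,"y":0.0,"z":-0.0003,"wx":0,"wy":0,"wz":0,"grip":0},{"x":-0.0018,"y":0.0,"z":-0.0003,"wx":0,"wy":0,"wz":0,"grip":0}]'|tail -2; for a in "-74.3 2.5 13" "-75 2 10" "-75.8 2 7" "-76.5 2 4" "-77.3 2 0"; do python3 ins.py w $a -1;done
python3 - <<'E'
from h import *
p,d=env.snapshot("side");u,v=345,235
cv2.imwrite("pics/press1.png",cv2.resize(p[v-45:v+45,u-55:u+55,::-1],None,fx=7,fy=6,interpolation=cv2.INTER_CUBIC))
E
```

```text
ft_force: [10.5, 3.9, -6.4]
grip_width: 0.0236
now bx,y,bz,tilt,dyaw [-73.1, -1.4, 3.0, 16.33, -0.08] f holder 10.7 3.4 -6.4
shift [ 0.0107 -0.0001  0.0043] turn [ 0.09 -3.33 -0.08]
now bx,y,bz,tilt,dyaw [-73.1, -1.4, 3.0, 16.33, -0.08] f holder 10.7 3.4 -6.4
shift [ 0.0205 -0.0001  0.0089] turn [ 0.09 -6.33 -0.09]
now bx,y,bz,tilt,dyaw [-73.1, -1.4, 3.0, 16.33, -0.08] f holder 10.7 3.4 -6.4
shift [ 0.0302 -0.0002  0.0135] turn [ 0.09 -9.33 -0.09]
now bx,y,bz,tilt,dyaw [-73.1, -1.4, 3.0, 16.33, -0.08] f holder 10.7 3.4 -6.4
shift [ 0.0396 -0.0002  0.0187] turn [  0.09 -12.33  -0.09]
now bx,y,bz,tilt,dyaw [-73.1, -1.4, 3.0, 16.33, -0.08] f holder 10.7 3.4 -6.4
shift [ 0.0519 -0.0002  0.0265] turn [  0.08 -16.33  -0.09]
```

View pics/press1.png

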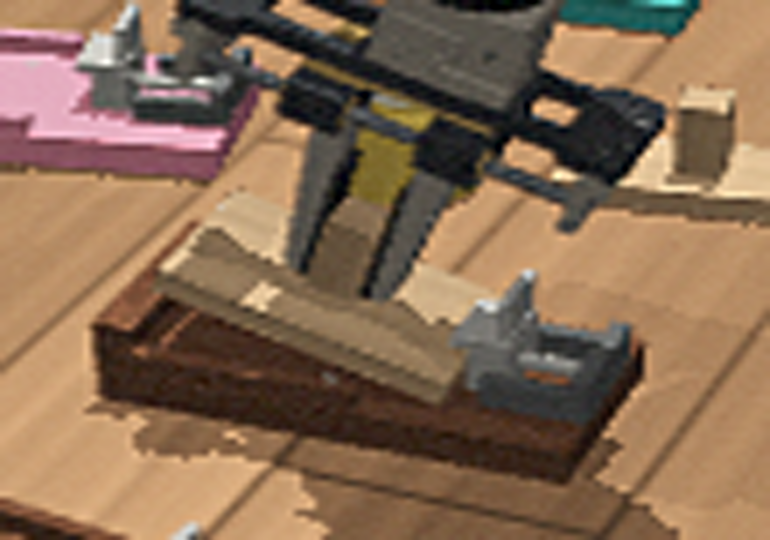

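The stamp's near end is under the hook at (460,370) and the latch is pushed back. The far end is raised inside the lip at (180,270). The force along the holder, 10.7 N, matches about 14 mm of opening, so I'll swing it down.

```bash
python3 -m jog '[{"x":0.0107,"y":0,"z":0.0043,"wx":0,"wy":-3.3,"wz":0,"grip":0},{"x":0.0205,"y":0,"z":0.0089,"wx":0,"wy":-6.3,"wz":0,"grip":0},{"x":0.0302,"y":0,"z":0.0135,"wx":0,"wy":-9.3,"wz":0,"grip":0},{"x":0.0396,"y":0,"z":0.0187,"wx":0,"wy":-12.3,"wz":0,"grip":0},{"x":0.0396,"y":0,"z":0.0187,"wx":0,"wy":-12.3,"wz":0,"grip":0}]'|tail -2; python3 ins.py w -77.3 1.5 0 -1
```

```text
ft_force: [10.4, 1.7, 2.1]
grip_width: 0.0237
now bx,y,bz,tilt,dyaw [-74.0, -1.4, 2.0, 4.12, -0.05] f holder 10.5 1.2 2.1
shift [ 0.0115 -0.0001  0.0055] turn [ 0.09 -4.12 -0.05]
```

```bash
python3 -m jog '[{"x":-0.0012,"y":0,"z":0,"wx":0,"wy":0,"wz":0,"grip":0},{"x":0.0035,"y":0,"z":0.0018,"wx":0,"wy":-1.4,"wz":0,"grip":0},{"x":0.0075,"y":0,"z":0.0036,"wx":0,"wy":-2.8,"wz":0,"grip":0},{"x":0.0115,"y":0,"z":0.0052,"wx":0,"wy":-4.1,"wz":0,"grip":0},{"x":0.0115,"y":0,"z":0.0055,"wx":0,"wy":-4.1,"wz":0,"grip":0}]'|tail -2; python3 ins.py w -77.3 0 0 -1
```

```text
ft_force: [11.5, 1.6, 2.8]
grip_width: 0.0238
now bx,y,bz,tilt,dyaw [-77.2, -1.5, 1.7, 0.14, -0.07] f holder 11.5 1.1 2.8
shift [ 0.0004 -0.0002  0.0018] turn [ 0.09 -0.14 -0.07]
```

```bash
python3 -m jog '[{"x":0,"y":0,"z":0.0015,"wx":0,"wy":0,"wz":0,"grip":0},{"x":0.0,"y":0,"z":0.0015,"wx":0,"wy":0,"wz":0,"grip":0}]'|tail -2; python3 ins.py w;python3 -c "
from plant import env;print(env.sense()['moment'])"
```

```text
ft_force: [11.1, 1.0, 0.1]
grip_width: 0.0237
now bx,y,bz,tilt,dyaw [-77.5, -1.7, 0.1, 0.18, -0.06] f holder 11.2 0.5 0.1
[ 0.04228899 -2.07477591 -0.13554787]
```

```bash
python3 -m jog '[{"x":0,"y":0,"z":0.001,"wx":0,"wy":0,"wz":0,"grip":0},{"x":0.0,"y":0,"z":0.0015,"wx":0,"wy":0,"wz":0,"grip":0},{"x":0.0,"y":0,"z":0.0015,"wx":0,"wy":0,"wz":0,"grip":0}]'|tail -2; python3 ins.py w;python3 - <<'E'
from h import *
p,d=env.snapshot("side");u,v=345,235
cv2.imwrite("pics/flat1.png",cv2.resize(p[v-45:v+45,u-55:u+55,::-1],None,fx=7,fy=6,interpolation=cv2.INTER_CUBIC))
E
```

```text
ft_force: [9.1, -0.0, 12.9]
grip_width: 0.0239
now bx,y,bz,tilt,dyaw [-77.3, -1.8, -0.2, 0.2, -0.06] f holder 9.1 -0.4 12.9
```

View pics/flat1.png

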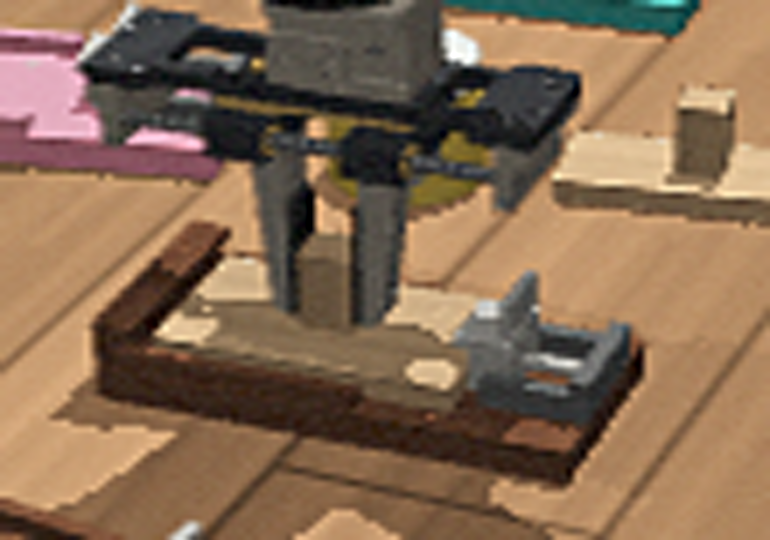

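The stamp lies flat on the floor between the guides, with contact force 16 N up and the latch held back at (480,340). Next I'll slide it home under the lip along with the latch.

```bash
python3 -m jog '[{"x":0.001,"y":0,"z":-0.001,"wx":0,"wy":0,"wz":0,"grip":0},{"x":0.004,"y":0,"z":-0.001,"wx":0,"wy":0,"wz":0,"grip":0},{"x":0.007,"y":0,"z":-0.001,"wx":0,"wy":0,"wz":0,"grip":0},{"x":0.01,"y":0,"z":-0.001,"wx":0,"wy":0,"wz":0,"grip":0},{"x":0.01,"y":0,"z":-0.001,"wx":0,"wy":0,"wz":0,"grip":0}]'|tail -2; python3 ins.py w;
python3 -m jog '[{"x":0.0008,"y":0,"z":0,"wx":0,"wy":0,"wz":0,"grip":0},{"x":0.0015,"y":0,"z":0,"wx":0,"wy":0,"wz":0,"grip":0},{"x":0.0015,"y":0,"z":0,"wx":0,"wy":0,"wz":0,"grip":0}]'|tail -2; python3 ins.py w
```

```text
ft_force: [1.8, -1.2, 10.1]
grip_width: 0.0235
now bx,y,bz,tilt,dyaw [-69.9, -1.6, 0.0, -0.07, -0.04] f holder 1.7 -1.3 10.1
ft_force: [-2.0, -1.3, 13.8]
grip_width: 0.0231
now bx,y,bz,tilt,dyaw [-69.4, -1.6, 0.1, -0.16, -0.04] f holder -2.1 -1.2 13.8
```

```bash
python3 -m jog '[{"x":0,"y":0,"z":-0.001,"wx":0,"wy":0,"wz":0,"grip":0},{"x":0.001,"y":0,"z":-0.001,"wx":0,"wy":0,"wz":0,"grip":0},{"x":0.001,"y":0,"z":-0.001,"wx":0,"wy":0,"wz":0,"grip":0}]'|tail -2; python3 ins.py w;
python3 -m jog '[{"x":0.0008,"y":0,"z":0,"wx":0,"wy":0,"wz":0,"grip":0},{"x":0.0015,"y":0,"z":0,"wx":0,"wy":0,"wz":0,"grip":0},{"x":0.0015,"y":0,"z":0,"wx":0,"wy":0,"wz":0,"grip":0}]'|tail -2; python3 ins.py w
```

```text
ft_force: [4.9, -2.8, 2.5]
grip_width: 0.0239
now bx,y,bz,tilt,dyaw [-67.9, -1.5, 0.1, -0.12, -0.03] f holder 4.8 -3.0 2.5
ft_force: [-0.4, -2.8, 8.8]
grip_width: 0.0236
now bx,y,bz,tilt,dyaw [-68.0, -1.5, 0.3, -0.28, -0.03] f holder -0.5 -2.8 8.8
```

```bash
python3 -m jog '[{"x":0,"y":0,"z":0,"wx":0,"wy":0,"wz":0,"grip":0.03},{"x":0,"y":0,"z":0,"wx":0,"wy":0,"wz":0,"grip":0.04},{"x":0,"y":0,"z":0,"wx":0,"wy":0,"wz":0,"grip":0.04},{"x":0,"y":0,"z":-0.03,"wx":0,"wy":0,"wz":0,"grip":0.04},{"x":0,"y":0,"z":-0.08,"wx":0,"wy":0,"wz":0,"grip":0.05},{"x":0,"y":0,"z":-0.13,"wx":0,"wy":0,"wz":0,"grip":0.08},{"x":0,"y":0,"z":-0.14,"wx":0,"wy":0,"wz":0,"grip":0.0919}]'; python3 go.py .4781 -.343 .17 9.3;  python3 - <<'E'
from h import *
p,d=env.snapshot("side");u,v=345,235
cv2.imwrite("pics/rel1.png",cv2.resize(p[v-45:v+45,u-55:u+55,::-1],None,fx=7,fy=6,interpolation=cv2.INTER_CUBIC))
E
```

```text
clock: 12.3
position: [0.5686, -0.1129, 0.3735]
tool_rot: [0.001, 1.0, 0.022, 0.0]
ft_force: [0.5, -0.3, -0.3]
grip_width: 0.0619
grasp now [ 0.5686 -0.1132  0.2025] toolx [ 0.999  0.043 -0.   ]
shift [-0.1004  0.226   0.0329] turn [ 0.09  0.01 -6.83]
```

View pics/rel1.png

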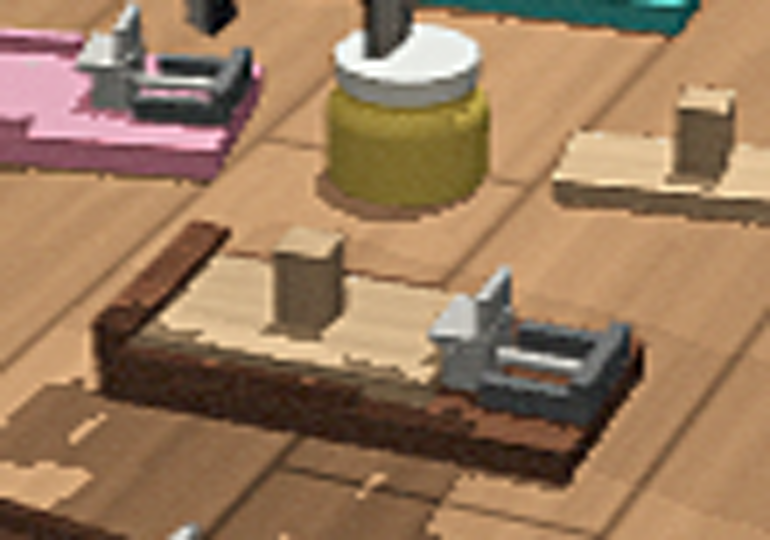

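The latch has sprung back onto the wide stamp at (455,350), which lies flat with its far end under the lip. Next is the narrow stamp.

```bash
sed -i 's/n=(.5931,.1076,-7.1)/n=(.5929,.1062,-7.2)/' ins.py; python3 -m jog '[{"x":-0.1,"y":0.226,"z":0.0,"wx":0,"wy":0,"wz":-6.8,"grip":0.0919},{"x":-0.1,"y":0.226,"z":0.0,"wx":0,"wy":0,"wz":-6.8,"grip":0.0919},{"x":-0.1,"y":0.226,"z":0,"wx":0,"wy":0,"wz":-6.8,"grip":0.0919},{"x":-0.1,"y":0.226,"z":0.0,"wx":0,"wy":0,"wz":-6.8,"grip":0.0919},{"x":-0.1,"y":0.226,"z":0.033,"wx":0,"wy":0,"wz":-6.8,"grip":0.0919},{"x":-0.1,"y":0.226,"z":0.08,"wx":0,"wy":0,"wz":-6.8,"grip":0.0919},{"x":-0.1,"y":0.226,"z":0.08,"wx":0,"wy":0,"wz":-6.8,"grip":0.0919},{"x":-0.1,"y":0.226,"z":0.08,"wx":0,"wy":0,"wz":-6.8,"grip":0.0919},{"x":-0.1,"y":0.226,"z":0.08,"wx":0,"wy":0,"wz":-6.8,"grip":0.0919}]'; python3 go.py .4781 -.343 .0383 9.3
```

```text
clock: 13.25
position: [0.4775, -0.3423, 0.29]
tool_rot: [0.0, 0.997, 0.081, -0.003]
ft_force: [-0.1, 0.1, -0.8]
grip_width: 0.092
grasp now [ 0.4764 -0.3424  0.1191] toolx [ 0.987  0.162 -0.006]
shift [0.001  0.0009 0.0807] turn [-0.02  0.36  0.02]
```

```bash
python3 -m jog '[{"x":0.001,"y":0.0006,"z":0.04,"wx":0,"wy":0.36,"wz":0,"grip":0.0919},{"x":0.001,"y":0.0006,"z":0.07,"wx":0,"wy":0.36,"wz":0,"grip":0.07},{"x":0.001,"y":0.0006,"z":0.0807,"wx":0,"wy":0.36,"wz":0,"grip":0.04},{"x":0.001,"y":0.0006,"z":0.0807,"wx":0,"wy":0.36,"wz":0,"grip":0.036},{"x":0.001,"y":0.0006,"z":0.0807,"wx":0,"wy":0.36,"wz":0,"grip":0.034},{"x":0.001,"y":0.0006,"z":0.0807,"wx":0,"wy":0.36,"wz":0,"grip":0.034},{"x":0.001,"y":0.0006,"z":0.0807,"wx":0,"wy":0.36,"wz":0,"grip":0.034},{"x":0.001,"y":0.0006,"z":0.0807,"wx":0,"wy":0.36,"wz":0,"grip":0.034}]' 55; python3 go.py .4781 -.343 .0383 9.3
```

```text
clock: 14.05
position: [0.4774, -0.3435, 0.2091]
tool_rot: [0.0, 0.997, 0.081, 0.0]
ft_force: [-0.4, 0.3, 1.2]
grip_width: 0.038
grasp now [ 0.4775 -0.3435  0.0381] toolx [0.987 0.161 0.   ]
shift [ 0.0007 -0.0004 -0.0002] turn [ 0.01 -0.02 -0.04]
```

```bash
python3 -m jog '[{"x":0.0006,"y":-0.0004,"z":0,"wx":0,"wy":0,"wz":0,"grip":0},{"x":0.0006,"y":-0.0004,"z":0,"wx":0,"wy":0,"wz":0,"grip":0},{"x":0.0006,"y":-0.0004,"z":0,"wx":0,"wy":0,"wz":0,"grip":0},{"x":0.0006,"y":-0.0004,"z":0,"wx":0,"wy":0,"wz":0,"grip":0},{"x":0.0006,"y":-0.0004,"z":0,"wx":0,"wy":0,"wz":0,"grip":0},{"x":0,"y":0,"z":-0.05,"wx":0,"wy":0,"wz":0,"grip":0},{"x":0,"y":0,"z":-0.1,"wx":0,"wy":0,"wz":0,"grip":0},{"x":0,"y":0,"z":-0.14,"wx":0,"wy":0,"wz":0,"grip":0},{"x":0,"y":0,"z":-0.14,"wx":0,"wy":0,"wz":0,"grip":0},{"x":0,"y":0,"z":-0.14,"wx":0,"wy":0,"wz":0,"grip":0}]' 60; python3 ins.py n -48 130 0
```

```text
clock: 15.05
position: [0.4771, -0.3433, 0.3483]
tool_rot: [-0.0, 0.997, 0.081, 0.0]
ft_force: [-0.4, -0.0, -3.4]
grip_width: 0.0235
now bx,y,bz,tilt,dyaw [-120.9, -478.8, 119.0, 0.0, 16.46] f holder -0.4 -0.1 -3.4
shift [ 0.2029 -0.4202 -0.0109] turn [-1.000e-02 -0.000e+00  1.646e+01]
```

```bash
python3 -m jog '[{"x":0.203,"y":-0.42,"z":-0.011,"wx":0,"wy":0,"wz":16.5,"grip":0},{"x":0.203,"y":-0.42,"z":-0.011,"wx":0,"wy":0,"wz":16.5,"grip":0},{"x":0.203,"y":-0.42,"z":-0.011,"wx":0,"wy":0,"wz":16.5,"grip":0},{"x":0.203,"y":-0.42,"z":-0.011,"wx":0,"wy":0,"wz":16.5,"grip":0},{"x":0.203,"y":-0.42,"z":-0.011,"wx":0,"wy":0,"wz":16.5,"grip":0},{"x":0.203,"y":-0.42,"z":-0.011,"wx":0,"wy":0,"wz":16.5,"grip":0},{"x":0.203,"y":-0.42,"z":-0.011,"wx":0,"wy":0,"wz":16.5,"grip":0},{"x":0.203,"y":-0.42,"z":-0.011,"wx":0,"wy":0,"wz":16.5,"grip":0},{"x":0.203,"y":-0.42,"z":-0.011,"wx":0,"wy":0,"wz":16.5,"grip":0},{"x":0.203,"y":-0.42,"z":-0.011,"wx":0,"wy":0,"wz":16.5,"grip":0}]' |tail -2; python3 ins.py n -47 50 16
```

```text
ft_force: [-0.2, 0.2, -3.5]
grip_width: 0.0233
now bx,y,bz,tilt,dyaw [-49.1, 3.6, 127.5, -0.24, 0.09] f holder -0.2 0.2 -3.5
shift [-0.0587  0.0035  0.0677] turn [-0.05 16.24  0.09]
```

```bash
python3 -m jog '[{"x":-0.03,"y":0.003,"z":0,"wx":0,"wy":8,"wz":0,"grip":0},{"x":-0.0587,"y":0.003,"z":0,"wx":0,"wy":16.2,"wz":0,"grip":0},{"x":-0.0587,"y":0.003,"z":0.03,"wx":0,"wy":16.2,"wz":0,"grip":0},{"x":-0.0587,"y":0.003,"z":0.0677,"wx":0,"wy":16.2,"wz":0,"grip":0},{"x":-0.0587,"y":0.003,"z":0.0677,"wx":0,"wy":16.2,"wz":0,"grip":0},{"x":-0.0587,"y":0.003,"z":0.0677,"wx":0,"wy":16.2,"wz":0,"grip":0},{"x":-0.0587,"y":0.003,"z":0.0677,"wx":0,"wy":16.2,"wz":0,"grip":0}]' |tail -2; python3 lat2.py n 28; python3 ins.py n -47 50 16
```

```text
ft_force: [0.7, -0.1, -2.5]
grip_width: 0.0234
now bx,y,bz,tilt,dyaw [-44.6, -2.7, 53.7, 16.23, -0.07] f holder 0.3 0.3 -3.5
shift [-0.0025 -0.003   0.0031] turn [-0.05 -0.23 -0.06]Traceback (most recent call last):
  File "lat2.py", line 20, in <module>
    run(sys.argv[1],float(sys.argv[2]))
    ~~~^^^^^^^^^^^^^^^^^^^^^^^^^^^^^^^^
  File "lat2.py", line 17, in run
    r=np.array(r);c=np.polyfit(r[:,0]-65,r[:,1],1)
                               ~^^^^^
IndexError: too many indices for array: array is 1-dimensional, but 2 were indexed
```

```bash
python3 -m jog '[{"x":-0.0025,"y":-0.0025,"z":0.0031,"wx":0,"wy":-0.2,"wz":0,"grip":0},{"x":-0.0025,"y":-0.0025,"z":0.0031,"wx":0,"wy":-0.2,"wz":0,"grip":0},{"x":-0.0025,"y":-0.0025,"z":0.0031,"wx":0,"wy":-0.2,"wz":0,"grip":0}]' |tail -2; python3 ins.py n
cat > face.py <<'E'
from ins import *
H,half,hh="n",28,39
b=where(H);x,y,yaw=HOLD[H];a=np.radians(yaw);t=np.radians(b[3])
p,d=env.snapshot("side");np.savez("side2.npz",p=p,d=d);C=cloud("side",d)
dx,dy=C[...,0]-x,C[...,1]-y;X=(dx*np.cos(a)+dy*np.sin(a))*1e3;Y=(-dx*np.sin(a)+dy*np.cos(a))*1e3;Z=C[...,2]*1e3-20
L=(X-b[0])*np.cos(t)+(Z-b[2])*np.sin(t);N=-(X-b[0])*np.sin(t)+(Z-b[2])*np.cos(t)
for nm,m,off in(("stamp",(L>8)&(L<122)&(N>3)&(N<10)&(abs(Y-half-b[1])<10),half),("holder",(X>-110)&(X<65)&(Z>-15)&(Z<-3)&(abs(Y-hh)<10),hh),("holderhi",(X>-30)&(X<60)&(Z>-8)&(Z<6)&(abs(Y-hh)<10),hh)):
    r=Y[m]-off;xx=X[m];c=np.polyfit(xx,r,1)
    print(nm,m.sum(),"centre y: med",np.median(r).round(2),"mean",r.mean().round(2),"sd",r.std().round(2),"slope deg",np.degrees(c[0]).round(2))
print(b)
o=p[190:320,240:370,::-1];cv2.imwrite("pics/hov2.png",cv2.resize(o,None,fx=4.5,fy=4.5,interpolation=cv2.INTER_CUBIC))
E
python3 face.py
```

```text
ft_force: [0.9, -0.1, -2.7]
grip_width: 0.0236
now bx,y,bz,tilt,dyaw [-47.8, -0.4, 49.3, 15.98, -0.04] f holder 0.9 0.0 -2.7
stamp 80 centre y: med -3.55 mean -3.8 sd 1.48 slope deg 0.18
holder 193 centre y: med -2.4 mean -2.37 sd 1.39 slope deg -0.01
holderhi 111 centre y: med -1.9 mean -2.0 sd 1.56 slope deg 0.29
[-47.8, -0.4, 49.3, 15.98, -0.04]
```

View pics/hov2.png

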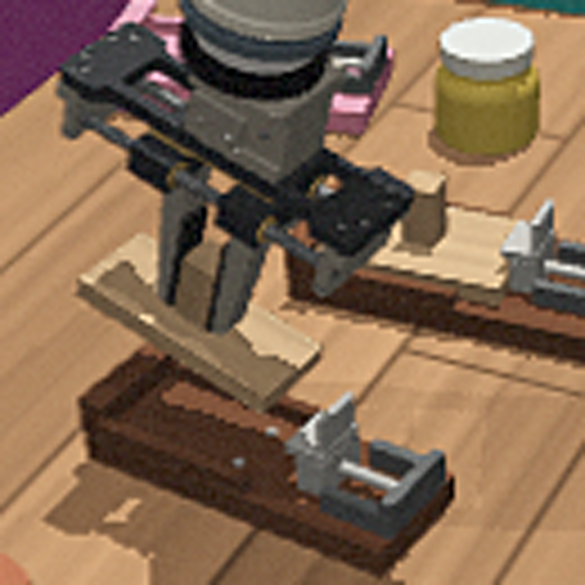

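The narrow stamp hovers correctly over its holder, near end above the latch side, 1.3 mm too far to −y by face depth. I'll shift it by that and descend.

```bash
python3 -m jog '[{"x":-0.0025,"y":-0.0013,"z":0.01,"wx":0,"wy":0,"wz":0,"grip":0},{"x":-0.005,"y":-0.0013,"z":0.02,"wx":0,"wy":0,"wz":0,"grip":0},{"x":-0.0075,"y":-0.0013,"z":0.03,"wx":0,"wy":0,"wz":0,"grip":0},{"x":-0.0098,"y":-0.0013,"z":0.04,"wx":0,"wy":0,"wz":0,"grip":0},{"x":-0.0098,"y":-0.0013,"z":0.04,"wx":0,"wy":0,"wz":0,"grip":0},{"x":-0.0115,"y":-0.0013,"z":0.045,"wx":0,"wy":0,"wz":0,"grip":0},{"x":-0.0115,"y":-0.0013,"z":0.045,"wx":0,"wy":0,"wz":0,"grip":0}]'|tail -2; python3 ins.py n -55 2.5 16 .9
```

```text
ft_force: [-0.6, -0.4, -3.2]
grip_width: 0.0236
now bx,y,bz,tilt,dyaw [-46.9, 0.7, 2.0, 15.91, -0.04] f holder -0.6 -0.4 -3.2
shift [-0.0079 -0.0003 -0.0028] turn [-0.01  0.09 -0.04]
```

```bash
python3 -m jog '[{"x":-0.003,"y":0.0,"z":-0.0008,"wx":0,"wy":0,"wz":0,"grip":0},{"x":-0.006,"y":0.0,"z":-0.0016,"wx":0,"wy":0,"wz":0,"grip":0},{"x":-0.0075,"y":0.0,"z":-0.002,"wx":0,"wy":0,"wz":0,"grip":0},{"x":-0.0075,"y":0.0,"z":-0.002,"wx":0,"wy":0,"wz":0,"grip":0}]'>/dev/null; python3 ins.py n
for i in 1; do python3 -m jog '[{"x":-0.001,"y":0.0,"z":-0.0003,"wx":0,"wy":0,"wz":0,"grip":0},{"x":-0.0015,"y":0.0,"z":-0.0004,"wx":0,"wy":0,"wz":0,"grip":0}]'>/dev/null; python3 ins.py n;done
python3 -m jog '[{"x":-0.001,"y":0.0,"z":-0.0003,"wx":0,"wy":0,"wz":0,"grip":0},{"x":-0.0015,"y":0.0,"z":-0.0004,"wx":0,"wy":0,"wz":0,"grip":0}]'>/dev/null; python3 ins.py n
python3 -m jog '[{"x":-0.001,"y":0.0,"z":-0.0003,"wx":0,"wy":0,"wz":0,"grip":0},{"x":-0.0015,"y":0.0,"z":-0.0004,"wx":0,"wy":0,"wz":0,"grip":0}]'>/dev/null; python3 ins.py n
```

```text
now bx,y,bz,tilt,dyaw [-54.7, 0.9, 2.6, 15.96, -0.04] f holder -0.7 0.3 -2.4
now bx,y,bz,tilt,dyaw [-56.0, 0.9, 2.5, 15.96, -0.05] f holder 0.6 -0.0 -3.1
now bx,y,bz,tilt,dyaw [-57.6, 0.8, 2.3, 15.95, -0.05] f holder 0.4 -0.1 -3.3
now bx,y,bz,tilt,dyaw [-59.2, 0.8, 2.3, 15.95, -0.05] f holder 0.8 -0.4 -3.4
```

```bash
python3 -m jog '[{"x":-0.001,"y":0.0,"z":-0.0003,"wx":0,"wy":0,"wz":0,"grip":0},{"x":-0.001,"y":0.0,"z":-0.0003,"wx":0,"wy":0,"wz":0,"grip":0}]'>/dev/null; python3 ins.py n
python3 -m jog '[{"x":-0.001,"y":0.0,"z":-0.0003,"wx":0,"wy":0,"wz":0,"grip":0},{"x":-0.001,"y":0.0,"z":-0.0003,"wx":0,"wy":0,"wz":0,"grip":0}]'>/dev/null; python3 ins.py n
python3 -m jog '[{"x":-0.001,"y":0.0,"z":-0.0003,"wx":0,"wy":0,"wz":0,"grip":0},{"x":-0.001,"y":0.0,"z":-0.0003,"wx":0,"wy":0,"wz":0,"grip":0}]'>/dev/null; python3 ins.py n
```

```text
now bx,y,bz,tilt,dyaw [-59.4, 1.0, 2.6, 16.03, -0.03] f holder 3.9 -1.6 -5.3
now bx,y,bz,tilt,dyaw [-60.4, 1.0, 2.6, 16.04, -0.04] f holder 4.7 -0.9 -5.8
now bx,y,bz,tilt,dyaw [-61.4, 1.0, 2.6, 16.04, -0.04] f holder 5.1 -1.4 -6.0
```

```bash
python3 -m jog '[{"x":-0.003,"y":0.0,"z":-0.0006,"wx":0,"wy":0,"wz":0,"grip":0},{"x":-0.006,"y":0.0,"z":-0.0014,"wx":0,"wy":0,"wz":0,"grip":0},{"x":-0.009,"y":0.0,"z":-0.0022,"wx":0,"wy":0,"wz":0,"grip":0},{"x":-0.0125,"y":0.0,"z":-0.003,"wx":0,"wy":0,"wz":0,"grip":0},{"x":-0.0125,"y":0.0,"z":-0.003,"wx":0,"wy":0,"wz":0,"grip":0}]'>/dev/null; for a in "-74.9 2.5 13" "-75.6 2 10" "-76.3 2 7" "-77 2 4"; do python3 ins.py n $a .9;done
```

```text
now bx,y,bz,tilt,dyaw [-72.7, 1.3, 2.7, 16.21, -0.0] f holder 10.2 -3.8 -6.5
shift [0.0094 0.0001 0.0036] turn [-0.1  -3.21  0.  ]
now bx,y,bz,tilt,dyaw [-72.7, 1.3, 2.7, 16.21, -0.0] f holder 10.2 -3.8 -6.5
shift [0.0193 0.0001 0.0081] turn [-0.1  -6.21  0.01]
now bx,y,bz,tilt,dyaw [-72.7, 1.3, 2.7, 16.21, -0.0] f holder 10.2 -3.8 -6.5
shift [0.029  0.0001 0.0128] turn [-0.1  -9.21  0.01]
now bx,y,bz,tilt,dyaw [-72.7, 1.3, 2.7, 16.21, -0.0] f holder 10.2 -3.8 -6.5
shift [0.0385 0.0001 0.018 ] turn [-1.000e-01 -1.221e+01  1.000e-02]
```

```bash
python3 -m jog '[{"x":-0.0013,"y":0,"z":-0.0003,"wx":0,"wy":0,"wz":0,"grip":0},{"x":0.0094,"y":0,"z":0.0036,"wx":0,"wy":-3.2,"wz":0,"grip":0},{"x":0.0193,"y":0,"z":0.0081,"wx":0,"wy":-6.2,"wz":0,"grip":0},{"x":0.029,"y":0,"z":0.0128,"wx":0,"wy":-9.2,"wz":0,"grip":0},{"x":0.0385,"y":0,"z":0.018,"wx":0,"wy":-12.2,"wz":0,"grip":0},{"x":0.0375,"y":0,"z":0.018,"wx":0,"wy":-12.2,"wz":0,"grip":0}]'>/dev/null; python3 ins.py n -77.7 1.5 0 1
```

```text
now bx,y,bz,tilt,dyaw [-74.9, 1.5, 1.9, 4.13, -0.04] f holder 11.3 -1.8 2.9
shift [ 0.0121 -0.      0.0054] turn [-0.14 -4.13 -0.04]
```

```bash
python3 -m jog '[{"x":-0.0004,"y":0,"z":0,"wx":0,"wy":0,"wz":0,"grip":0},{"x":0.0038,"y":0,"z":0.0018,"wx":0,"wy":-1.4,"wz":0,"grip":0},{"x":0.0078,"y":0,"z":0.0036,"wx":0,"wy":-2.8,"wz":0,"grip":0},{"x":0.0122,"y":0,"z":0.0052,"wx":0,"wy":-4.1,"wz":0,"grip":0},{"x":0.0122,"y":0,"z":0.0055,"wx":0,"wy":-4.1,"wz":0,"grip":0}]'>/dev/null; python3 ins.py n
python3 -m jog '[{"x":0,"y":0,"z":0.0015,"wx":0,"wy":0,"wz":0,"grip":0},{"x":0.0,"y":0,"z":0.002,"wx":0,"wy":0,"wz":0,"grip":0},{"x":0.0,"y":0,"z":0.002,"wx":0,"wy":0,"wz":0,"grip":0}]'>/dev/null; python3 ins.py n
```

```text
now bx,y,bz,tilt,dyaw [-77.6, 1.6, 1.5, 0.13, -0.03] f holder 10.6 -1.2 2.0
now bx,y,bz,tilt,dyaw [-77.9, 1.8, -0.4, 0.18, -0.03] f holder 11.0 -0.9 0.4
```

```bash
python3 -m jog '[{"x":0,"y":0,"z":0.001,"wx":0,"wy":0,"wz":0,"grip":0},{"x":0.0,"y":0,"z":0.001,"wx":0,"wy":0,"wz":0,"grip":0}]'>/dev/null; python3 ins.py n
python3 - <<'E'
from h import *
p,d=env.snapshot("side")
cv2.imwrite("pics/flat2.png",cv2.resize(p[225:325,240:360,::-1],None,fx=5,fy=5,interpolation=cv2.INTER_CUBIC))
E
```

```text
now bx,y,bz,tilt,dyaw [-77.8, 1.9, -0.9, 0.18, -0.03] f holder 10.1 -0.6 6.2
```

View pics/flat2.png

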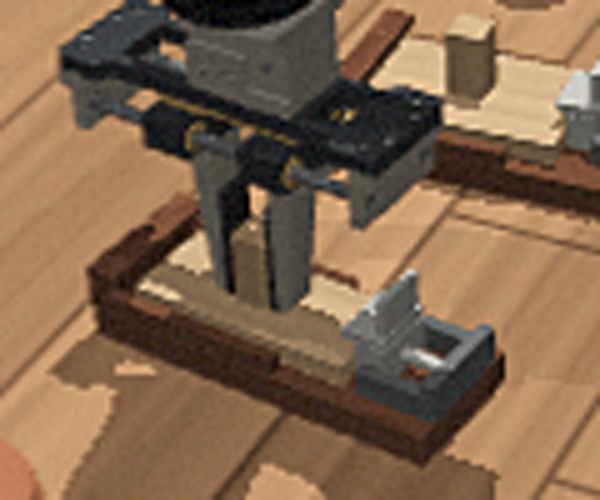

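The narrow stamp is flat in the bay, with the latch pushed back at (380,340). I'll slide it home and let go.

```bash
python3 -m jog '[{"x":0.001,"y":0,"z":-0.0008,"wx":0,"wy":0,"wz":0,"grip":0},{"x":0.004,"y":0,"z":-0.0012,"wx":0,"wy":0,"wz":0,"grip":0},{"x":0.007,"y":0,"z":-0.0016,"wx":0,"wy":0,"wz":0,"grip":0},{"x":0.01,"y":0,"z":-0.0018,"wx":0,"wy":0,"wz":0,"grip":0},{"x":0.01,"y":0,"z":-0.0018,"wx":0,"wy":0,"wz":0,"grip":0}]'>/dev/null; python3 ins.py n
python3 -m jog '[{"x":0.0008,"y":0,"z":-0.0003,"wx":0,"wy":0,"wz":0,"grip":0},{"x":0.0015,"y":0,"z":-0.0005,"wx":0,"wy":0,"wz":0,"grip":0},{"x":0.0015,"y":0,"z":-0.0005,"wx":0,"wy":0,"wz":0,"grip":0}]'>/dev/null; python3 ins.py n
```

```text
now bx,y,bz,tilt,dyaw [-69.8, 1.7, -0.6, -0.03, -0.05] f holder 7.2 1.7 -4.8
now bx,y,bz,tilt,dyaw [-68.8, 1.6, -0.2, -0.08, -0.05] f holder 7.6 0.8 -5.7
```

```bash
python3 -m jog '[{"x":0.001,"y":0,"z":0,"wx":0,"wy":0,"wz":0,"grip":0},{"x":0.0018,"y":0,"z":0.0003,"wx":0,"wy":0,"wz":0,"grip":0},{"x":0.0018,"y":0,"z":0.0003,"wx":0,"wy":0,"wz":0,"grip":0}]'>/dev/null; python3 ins.py n
python3 -m jog '[{"x":0,"y":0,"z":0,"wx":0,"wy":0,"wz":0,"grip":0.03},{"x":0,"y":0,"z":0,"wx":0,"wy":0,"wz":0,"grip":0.04},{"x":0,"y":0,"z":0,"wx":0,"wy":0,"wz":0,"grip":0.04},{"x":0,"y":0,"z":-0.03,"wx":0,"wy":0,"wz":0,"grip":0.04},{"x":0,"y":0,"z":-0.08,"wx":0,"wy":0,"wz":0,"grip":0.05},{"x":0,"y":0,"z":-0.13,"wx":0,"wy":0,"wz":0,"grip":0.06},{"x":-0.05,"y":0,"z":-0.15,"wx":0,"wy":0,"wz":0,"grip":0.06},{"x":-0.1,"y":0,"z":-0.15,"wx":0,"wy":0,"wz":0,"grip":0.06},{"x":-0.15,"y":0,"z":-0.15,"wx":0,"wy":0,"wz":0,"grip":0.06},{"x":-0.2,"y":0,"z":-0.15,"wx":0,"wy":0,"wz":0,"grip":0.06}]'
python3 - <<'E'
from ins import *
p,d=env.snapshot("side");q,e=env.snapshot("top");np.savez("end.npz",p=p,d=d,q=q,e=e)
a=cv2.resize(p[190:330,240:395,::-1],None,fx=5,fy=4.2,interpolation=cv2.INTER_CUBIC);cv2.imwrite("pics/end.png",a[:590,:790])
C=cloud("top",e)
for H,half,hg in(("w",40,.8),("n",28,0)):
    x,y,yaw=HOLD[H];t=np.radians(yaw);dx,dy=C[...,0]-x,C[...,1]-y
    X=(dx*np.cos(t)+dy*np.sin(t))*1e3;Y=(-dx*np.sin(t)+dy*np.cos(t))*1e3;Z=C[...,2]*1e3
    m=(abs(X)<48)&(abs(Y)<half-5)&(Z<46)&(Z>24)
    A=np.c_[X[m],Y[m],np.ones(m.sum())];c=np.linalg.lstsq(A,Z[m],rcond=None)[0]
    po=(abs(X)<30)&(abs(Y)<30)&(Z>62)
    print(H,"top plane z at 0",c[2].round(1),"tilt deg",np.degrees(c[:2]).round(2),"post",po.sum(),X[po].mean().round(1),Y[po].mean().round(1))
E
```

```text
now bx,y,bz,tilt,dyaw [-67.1, 1.6, -0.3, -0.09, -0.05] f holder 6.7 0.4 -3.4
clock: 23.7
position: [0.3936, 0.1317, 0.3793]
tool_rot: [-0.001, 0.998, -0.063, -0.003]
ft_force: [-1.0, 1.2, 0.8]
grip_width: 0.0599
w top plane z at 0 35.4 tilt deg [ 0.25 -0.31] post 72 -1.0 0.0
n top plane z at 0 35.7 tilt deg [0.49 1.49] post 76 -0.5 -0.4
```

View pics/end.png

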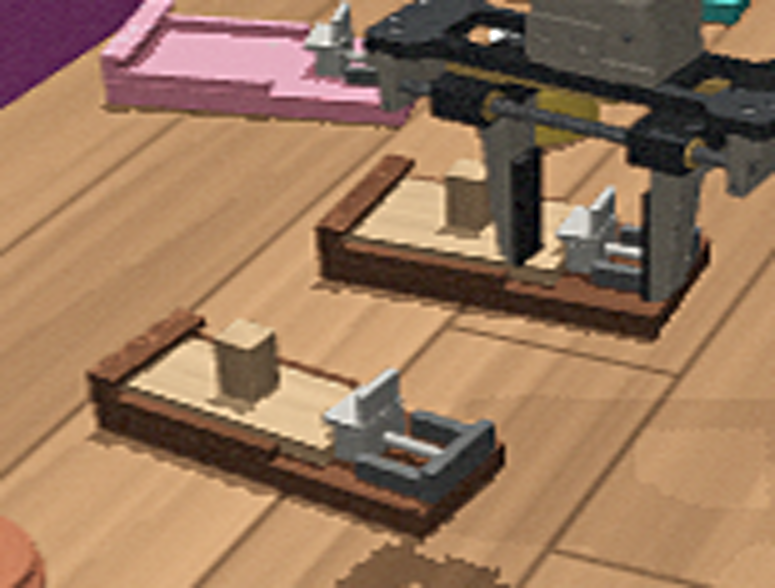

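Run:
```python
from ins import *
e0=np.load("top0.npz")["d"];q,e=env.snapshot("top")
for H,half in(("w",40),("n",28)):
    x,y,yaw=HOLD[H];t=np.radians(yaw)
    for nm,d in(("before",e0),("after",e)):
        C=cloud("top",d);dx,dy=C[...,0]-x,C[...,1]-y
        X=(dx*np.cos(t)+dy*np.sin(t))*1e3;Y=(-dx*np.sin(t)+dy*np.cos(t))*1e3;Z=C[...,2]*1e3
        r=(X>-105)&(X<-45)&(abs(Y)<16);hi=r&(Z>40)&(Z<90);tab=r&(Z>60)&(Z<90)
        print(H,nm,"latch px",hi.sum(),"meanX",X[hi].mean().round(2),"tab",tab.sum(),X[tab].mean().round(2))
    m=(abs(X)<48)&(abs(Y)<half-4)&(np.hypot(X,Y)>22)&(Z<44)&(Z>26)
    A=np.c_[X[m],Y[m],np.ones(m.sum())];c=np.linalg.lstsq(A,Z[m],rcond=None)[0]
    print(H,m.sum(),"z",c[2].round(1),"tilt",np.degrees(c[:2]).round(2),"sd",(Z[m]-A@c).std().round(2))
C=cloud("top",e)
for n,(u,v) in dict(pot=(178,224),tub=(393,232)).items():
    for d in(e0,e):
        C=cloud("top",d)[v-20:v+20,u-20:u+20];m=(C[...,2]>.04)&(C[...,2]<.12);print(n,np.median(C[m],axis=0).round(4))
```

```text
w before latch px 92 meanX -68.02 tab 25 -76.83
w after latch px 101 meanX -71.14 tab 25 -80.44
w 617 z 35.2 tilt [ 0.1  -0.12] sd 3.72
n before latch px 100 meanX -68.26 tab 24 -76.17
n after latch px 107 meanX -69.57 tab 27 -79.01
n 359 z 35.5 tilt [0.3  0.56] sd 3.85
pot [0.6317 0.3046 0.0616]
pot [0.6315 0.3045 0.0617]
tub [ 0.6069 -0.3027  0.0749]
tub [ 0.607  -0.3028  0.0749]
```

```bash
python3 -c "
from plant import env;print(env.finish_job(), env.sense()['clock'])"
```

```text
the job is handed in; nothing more can be done
the job is handed in; nothing more can be done
```

Both stamps are put away, face down in the holders of matching width, and the job is handed in at about 24 s of the 64 s allowed. The simulator gives no verdict.

I gripped each stamp by its post and tilted it 16°. Its low end pressed the latch about 14 mm open, judged by spring force (10–11 N) and travel. I then swung it flat behind the lip, slid it home with the latch following, and let go.

Last checks:

| Check | Wide | Narrow | Wanted |
|---|---|---|---|
| Slab top above bench | 35.2 mm | 35.5 mm | 34 mm (20 + 14) |
| Tilt from top depth | under 0.2° | 0.6° | below about 3° |
| Post along holder x, in my estimated frame | −1.0 mm | −0.5 mm | within 4 mm |
| Post sideways, in my estimated frame | 0.0 mm | −0.4 mm | within 6 mm |
| Latch shift since start | 3.1–3.6 mm | 1.3–2.8 mm | 1–7 mm |

The pot and tub read within 0.2 mm of where they started, and the gripper is well clear of everything.

**Disagreements:**
- **Narrow latch:** its two readings differ (1.3 mm from the whole latch, 2.8 mm from the tab alone), and the lower one is only just inside the limit.
- **Narrow tilt:** a first fit gave 1.5° sideways, and leaving out the post area brought it to 0.6°. The depth noise is nearly 4 mm.
- **Holder x:** first contact came about 1.5 mm further out than I had measured from the cameras for both holders, so the x figures carry that uncertainty.

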